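Lay acrylic blocks out on the light panel for inspection

ROBOT

A 6-joint arm with a two-finger parallel gripper is mounted at the origin on the work surface. World frame = base frame: x ahead of the robot, y to its left, z up, the work surface at z = 0. Lengths are in mm, angles in rad, forces in N, time in s.
With the tool pointing down it reaches from about 275 to 1000 mm from the base axis. Payload 8.4 kg.
Tool frame: the origin (TCP) lies between the finger pads; the fingertips stand r.finger_overhang ahead of it and the grasp point (between the pads) is the TCP (r.finger_overhang is the distance from the TCP to the fingertips, in mm); z points along the fingers, y is the line along which they close (so a half turn about z gives the same grasp; the last joint's range is limited). The gripper opens to 85 mm and grips with 20 to 120 N. Pads are 22 mm wide; open, the fingers measure 114 mm over their backs; the gripper's body (76 mm by 85 mm) begins 54 mm behind the grasp point. The pads swing forward as they close: fully open they stand 13 mm farther back than shut.
Start: joints at [-1.273, 0.353, 1.633, -0, 1.155, -0.002], TCP at [184.579, -597.125, 250.281] pointing down, gripper open.
Joint ranges: [-2.63, 2.63], [-0.92, 2.1], [0.06, 2.66], [-1.3, 4.44], [0, 2.69], [-3.02, 3.02]. Speed limits (rad/s): [2.22, 2.22, 2.79, 3.14, 3.14, 3.14].

INTERFACE

Orientations are given as [roll, pitch, yaw] about the fixed x, y, z axes, in that order (R = Rz(yaw) Ry(pitch) Rx(roll)).
In Python, from rig import r, cams, sign_off gives the robot as it stands.
- The arm moves only by the shell command python3 -m crank 'ROWS' [FORCE]. ROWS is JSON, a list of rows, each a list of 7 numbers: the shift along the tool's x, y, z in m, then the turn, a rotation vector about the tool's x, y, z in rad, then the closure, from 0 (fully open) to 1 (shut). In form: [[dx, dy, dz, ax, ay, az, gripper], ...]. A call has 1 to 5 rows; each row is the pose to reach, as a shift and turn from the pose commanded when the call began, along the tool's axes at that moment; what a row does not reach only later rows make up. A row lasts 1/10 s, in which the tool goes at most 50 mm and 8.59 degrees, less where a joint would pass 70% of its speed; a pose out of reach is approached as far as the arm can. A call with a gripper value outside its range is refused whole. The fingers move at their own pace and stop on an object; FORCE is the grip in N (left out, the last holds). Time passes only in rows, so rows that repeat a pose let the fingers close. It gives the time, the measured TCP pose, the force, the opening and the grip force at its end, in the units of the state.
- r.sense(): the state, without advancing time (a new reading comes with each control period).
- cams.grab_frame(name): name is "side" or "top" or "wrist"; returns a dict with "image" (400x640x3 uint8, red, green, blue), "fx", "fy", "cx", "cy" (pixels), "position" and "orientation" of the camera in the world. Camera axes: x right, y down, z forward; pixel columns grow to the right and rows downward; lengths in mm; the calibration is good to about 2 mm. A picture is of the moment at which its call begins. There is no depth.
- sign_off(): hands the job in; it is judged then, once.
The state is a dict: "clock": time; "qpos": joint angles; "qvel": joint speeds; "joint_efforts": joint torques, N m; "eef_pos": TCP position; "tcp_rot": TCP orientation; "contact_force": force on the tool from outside, world axes, zero at the start; "wrist_torque": the same for the moment, N m; "opening": opening from 0.0 (shut) to 1.0 (fully open); "grasp_force": force on a finger pad.
Only numpy, scipy, OpenCV 4.12 (cv2) and the standard library are available. Lean on these libraries where they do the work, as an engineer would, in place of code of your own. Each camera call takes 0.05 s, during which the arm holds its last target. There are 200 camera calls.

TASK

Open the sample keeper by turning its dome counter-clockwise until the red lugs stand in the green slots, lift the dome off and set it down upright on free table. Lay every block flat on its back on the light panel, printed face up: stand it against the panel's front edge, print facing away from the panel, push it over from high up and slide it on until it lies within the panel. Then put the dome back on the empty keeper and turn it clockwise to lock it, switch the light panel on, and leave the other things on the bench where they are.

Things in the scene. Friction and masses are not known exactly. Their poses are not given: they have to be found in the camera images.
- keeper: sample keeper base, fixed: white round plate 222 mm across, 14 mm high, origin at the centre of its underside, z up. Around its edge a grey bayonet collar, radius 87 to 109 mm, top 33 mm above the table. Its lips hold down the dome's three red lugs until these reach the collar's three gaps (slots, with green floor)
- keeper_insert (a point): on the plate at its centre, 14 mm above the table, axes as the keeper: middle of a black insert (132 by 56 mm, top 48 mm above the table) with three pockets in a row along x, centres at x = -44, 0, +44 mm, each 36 mm (x) by 49 mm (y), where the blocks stand on the plate
- keeper_slot (a point): middle of the slot that dome_lug must reach, on the plate, 95 mm from the keeper's centre, 61 degrees counter-clockwise (from above) from fully locked. The lugs can rise within 9 degrees either side of it; 11 degrees beyond it they meet a solid stop. All three lugs and slots are 120 degrees apart
- keeper_lock0 (a point): where the top of a lug is when fully locked, under a lip, 88 mm from the keeper's centre; there is one such place for each lug, and the dome may be refitted with any lug in any of them. A lug within 25 degrees of it (counter-clockwise) is wholly under its lip; a closed end stops it 3 degrees clockwise of it
- keeper_lock1 (a point): where the top of a lug is when fully locked, under a lip, 88 mm from the keeper's centre; there is one such place for each lug, and the dome may be refitted with any lug in any of them. A lug within 25 degrees of it (counter-clockwise) is wholly under its lip; a closed end stops it 3 degrees clockwise of it
- keeper_lock2 (a point): where the top of a lug is when fully locked, under a lip, 88 mm from the keeper's centre; there is one such place for each lug, and the dome may be refitted with any lug in any of them. A lug within 25 degrees of it (counter-clockwise) is wholly under its lip; a closed end stops it 3 degrees clockwise of it
- dome_lug (a point): top of one of the three red lugs, 88 mm from the dome's axis at its +y side; lugs are 22 mm wide, 9 mm high. At the start it is 44 to 61 degrees clockwise of keeper_slot
- dome: clear plastic dome cover, loose, about 350 g: 164 mm across (194 mm over the three red lugs at its rim), 112 mm high without the handle, open below, wall 4 mm. Origin at the centre of its rim plane (underside), z up, x along the handle bar. At the start it stands on the keeper plate (rim 14 mm above the table); the blocks inside reach 104 mm above the table
- dome_grip (a point): grip point of the dome's black handle bar, 134 mm above its rim: bar 70 mm long (dome x), 20 mm thick (dome y), from 112 to 150 mm above the rim
- panel: flat light panel, fixed: aluminium plate with white top, 130 mm (x) by 260 mm (y), 12 mm high, origin at the centre of its underside, z up. Its front edge, towards the robot, is at x = -65 mm and stands up from the table as a low stop
- light_switch (a joint): toggle lever of the light panel's black switch box: 0 = off, leaning to the box's -x side, 1.0 rad = on, leaning to +x; stays where it is left, needs 1 to 2 N at its tip
- light_switch_base: the black switch box, fixed, 70 mm (x) by 50 mm (y) by 25 mm high, origin at the centre of its underside. The lever pivots 22 mm above that origin and swings in the box's x-z plane; it is 45 mm long to the centre of the red ball (26 mm across) at its tip, which is about 61 mm above the table at either end of the swing
- block0: one acrylic display block, off-white, 32 mm (x) by 46 mm (y) by 90 mm (z), about 155 g; its face at -x carries the print (orange-yellow sheet with a red flame badge), the other broad face is plain. Origin at the centre of its underside as it stands, z up its length. At the start the print faces the near (robot) side, within about 25 degrees. None if this block is absent
- block0_center (a point): centre of block0, 45 mm above its underside. None if absent
- block1: one acrylic display block, off-white, 32 mm (x) by 46 mm (y) by 90 mm (z), about 155 g; its face at -x carries the print (orange-yellow sheet with a red flame badge), the other broad face is plain. Origin at the centre of its underside as it stands, z up its length. At the start the print faces the near (robot) side, within about 25 degrees. None if this block is absent
- block1_center (a point): centre of block1, 45 mm above its underside. None if absent
- block2: one acrylic display block, off-white, 32 mm (x) by 46 mm (y) by 90 mm (z), about 155 g; its face at -x carries the print (orange-yellow sheet with a red flame badge), the other broad face is plain. Origin at the centre of its underside as it stands, z up its length. At the start the print faces the near (robot) side, within about 25 degrees. None if this block is absent
- block2_center (a point): centre of block2, 45 mm above its underside. None if absent
- loupe: lighted magnifier, loose: black drum 60 mm across and 47 mm high with a silver handle lying 140 mm out to its +y; origin under the drum. Leave alone
- tokens_a: pile of three round acrylic tokens (one body), 38 mm across, 18 mm high. Leave alone; origin at the centre of its underside
- tokens_b: pile of two round acrylic tokens (one body), 38 mm across, 12 mm high. Leave alone; origin at the centre of its underside
- dish: clear dish, 90 mm across, 20 mm high. Leave alone; origin at the centre of its underside
- caliper: digital caliper, lying, 220 mm along its y, 15 mm high. Leave alone; origin at the centre of its underside
- marker: white and red marker, lying, 130 mm along its y, 13 mm high. Leave alone; origin at the centre of its underside
There are look-alikes about, which are no part of the job. There is more than one size of the dome; the job needs the smaller.

How it is judged (in metres and radians):
On the way, in this order (a step that is already met when the one before it is completed fails the run):
1. the dome is unlocked and lifted off the keeper, clear of the blocks (z of dome in the frame of keeper above 0.09 m), for 0.1 s.
2. the dome stands upright on the table (height (world z) of dome below 0.006 m and angle between dome's own z axis and vertical below 0.08 rad), for 0.2 s.
3. a block stands upright on the table at the panel's front edge, print facing away from the panel (within 30 mm) (((angle between block0's own z axis and vertical below 0.12 rad and height (world z) of block0 below 0.008 m and x of block0_center in the frame of panel between -0.111 and -0.075 m and y of block0_center in the frame of panel between -0.115 and 0.115 m and angle between the x axis of block0 and the x axis of panel, either way round below 0.35 rad) or (angle between block1's own z axis and vertical below 0.12 rad and height (world z) of block1 below 0.008 m and x of block1_center in the frame of panel between -0.111 and -0.075 m and y of block1_center in the frame of panel between -0.115 and 0.115 m and angle between the x axis of block1 and the x axis of panel, either way round below 0.35 rad) or (angle between block2's own z axis and vertical below 0.12 rad and height (world z) of block2 below 0.008 m and x of block2_center in the frame of panel between -0.111 and -0.075 m and y of block2_center in the frame of panel between -0.115 and 0.115 m and angle between the x axis of block2 and the x axis of panel, either way round below 0.35 rad))), for 0.1 s.
4. every block lies on the light panel, printed face up (angle between each of block0, block1, block2's own x axis and vertical above 2.95 rad and x of block0_center in the frame of panel between -0.028 and 0.028 m and y of block0_center in the frame of panel between -0.115 and 0.115 m and z of block0_center in the frame of panel between 0.023 and 0.034 m and x of block1_center in the frame of panel between -0.028 and 0.028 m and y of block1_center in the frame of panel between -0.115 and 0.115 m and z of block1_center in the frame of panel between 0.023 and 0.034 m and x of block2_center in the frame of panel between -0.028 and 0.028 m and y of block2_center in the frame of panel between -0.115 and 0.115 m and z of block2_center in the frame of panel between 0.023 and 0.034 m), for 0.2 s.
At the end, for the whole second after the job is handed in: Every block present lies flat on the light panel, print up (within 11 degrees), no more than 8 mm over an edge (centre within 28 mm of the middle front to back, 115 mm sideways); dome down on the keeper, locked (lugs within 25 degrees of fully locked); all at rest; switch beyond 0.85 rad (all of step 4 and linear speed of each of block0, block1, block2, dome below 0.02 m/s and angle between dome's own z axis and vertical below 0.06 rad and z of dome in the frame of keeper below 0.019 m and horizontal distance between dome and keeper below 0.008 m and (horizontal distance between dome_lug and keeper_lock0 below 0.038 m or horizontal distance between dome_lug and keeper_lock1 below 0.038 m or horizontal distance between dome_lug and keeper_lock2 below 0.038 m) and value of joint light_switch above 0.85 rad); the robot touches nothing.
It fails at once if one of the other things on the bench is moved more than 40 mm from its place (distance of any of loupe, tokens_a, tokens_b, dish, caliper, marker from where it was at the start of the episode above 0.04 m).
Of block0, block1, block2 only 2 to 3 are there at a start; the rules pass over those that are not, and their reading is None.
At some moment in a run one of block0, block1, block2 may be knocked a few centimetres aside while the robot is not near it.
Once in a run the grip may slacken for a moment while it holds something.
It also fails if it takes over 210 s, if anything falls off the work surface, if the arm or the gripper's body presses on something with over 40 N, if the wrist force passes 120 N, or if a joint passes its speed limit or range.

## Working session

There is one attempt and no reset: what is moved stays moved. The work goes in short steps, Python scripts to look and compute and a shell command to move; the robot and the scene stay as the last step left them, time stands still between calls to the robot, and variables do not carry over. Pictures are saved under pics/ and viewed, at most 14 in all, crops included, and the job is handed in when it is done.

```bash
ls; mkdir -p pics
cat > h.py <<'E'
import numpy as np, cv2
from rig import r, cams
from scipy.spatial.transform import Rotation as R
def rot(o):
    o=np.array(o,float)
    if o.shape==(3,3): return o
    if o.shape==(4,): return R.from_quat(o).as_matrix()
    return R.from_euler('xyz',o).as_matrix()
def grab(n,save=None):
    f=cams.grab_frame(n); f['R']=rot(f['orientation']); f['p']=np.array(f['position'],float)
    f['bgr']=cv2.cvtColor(np.asarray(f['image']),cv2.COLOR_RGB2BGR)
    if save: cv2.imwrite('pics/'+save,f['bgr'])
    return f
def ray(f,u,v): 
    d=f['R']@np.array([(u-f['cx'])/f['fx'],(v-f['cy'])/f['fy'],1.]); return d
def onz(f,u,v,z):
    d=ray(f,u,v); return f['p']+d*(z-f['p'][2])/d[2]
def proj(f,P):
    c=f['R'].T@(np.array(P,float)-f['p']); return np.array([f['fx']*c[0]/c[2]+f['cx'],f['fy']*c[1]/c[2]+f['cy']])
def tool(P=None,yaw=None):
    "shift in tool axes (m) from the current pose to world point P mm"
    s=r.sense(); M=rot(s['tcp_rot']); 
    return (M.T@(np.array(P)-np.array(s['eef_pos'])))/1000
E
python3 - <<'E'
from h import *
for n in ['top','side','wrist']:
    f=grab(n,n+'0.png'); print(n,f['position'],f['orientation'],f['fx'],f['cx'],f['cy'])
print(r.sense(), r.finger_overhang)
E
```

```text
pics
top [ 385.60198752   86.17530265 1451.61409438] [-3.04420245 -0.02163841 -1.58146482] 407.5721241703562 325.8235087243155 197.6639715250594
side [ 66.10391423 847.23515072 834.23990906] [-2.24716665 -0.01300628 -2.61228419] 447.910210888802 315.18315369232226 209.7609751056126
wrist [ 259.39934866 -573.40847132  372.49935684] [ 2.83450044e+00  1.53571234e-03 -1.27203364e+00] 291.1373012018488 319.59319494776025 200.03141585819202
{'clock': 0.15, 'qpos': array([-1.27337847e+00,  3.53482770e-01,  1.63395415e+00, -4.54627427e-06,
        1.15522855e+00, -2.38342271e-03]), 'qvel': array([-4.03069665e-04, -1.63388395e-03, -2.26120554e-03, -9.88933382e-05,
       -1.26953596e-04, -4.76910058e-05]), 'joint_efforts': array([ 7.84115527e-04, -6.05638719e+01, -3.42339885e+01,  1.58462581e-05,
        6.15530036e-03,  1.04805534e-05]), 'eef_pos': array([ 184.48816589, -596.7868109 ,  249.74198299]), 'tcp_rot': array([-3.14051983e+00,  1.60036700e-06,  2.99803120e-01]), 'contact_force': array([0.56570075, 0.31362737, 0.01678469]), 'wrist_torque': array([ 0.03383724,  0.0214314 , -0.01523383]), 'grasp_force': 0.0, 'opening': 1.0022921601131292} 19.0
```

View pics/top0.png

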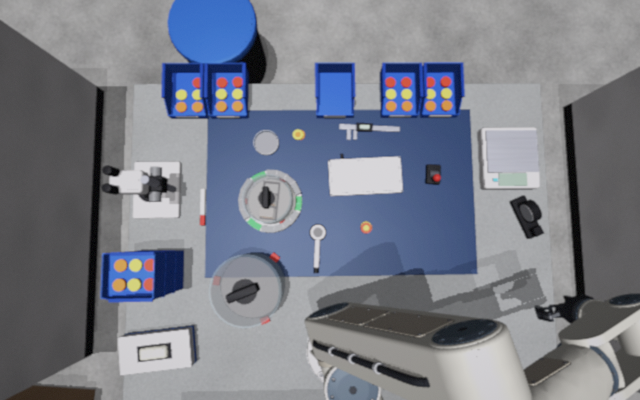

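View pics/side0.png

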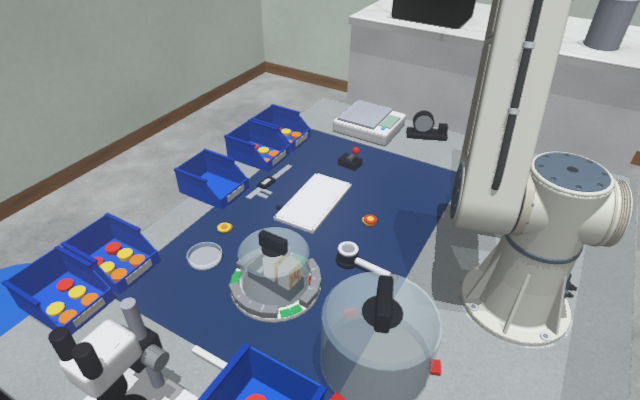

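The top view shows two domes: a large one on bare table at (248,290), and a smaller one at (270,200) on the keeper, with its white collar and green slots. The smaller one is the one the job needs. The panel is at (366,175), the switch at (433,175), the loupe at (318,240), tokens at (366,228) and (298,134), the dish at (265,142), the caliper at (370,128) and the marker at (202,207).

Run:
```python
from h import *
f=grab('top'); b=f['bgr']
c=cv2.resize(b[155:245,220:320],None,fx=5,fy=5,interpolation=cv2.INTER_CUBIC)
s=grab('side'); d=cv2.resize(s['bgr'][220:325,220:330],None,fx=4.2,fy=4.2,interpolation=cv2.INTER_CUBIC)
h=max(c.shape[0],d.shape[0]); out=np.zeros((h,800,3),np.uint8); 
c=cv2.resize(c,(400,360)); d=cv2.resize(d,(400,382)); out[:360,:400]=c; out[:382,400:]=d
cv2.imwrite('pics/crop1.png',out[:400])
hsv=cv2.cvtColor(b,cv2.COLOR_BGR2HSV)
def blobs(m,z,name,mn=6):
    n,l,st,ce=cv2.connectedComponentsWithStats(m.astype(np.uint8))
    for i in range(1,n):
        if st[i,4]>=mn: print(name,ce[i].round(1),st[i,4],onz(f,*ce[i],z).round(0)[:2])
H,S,V=cv2.split(hsv); roi=np.zeros_like(H); roi[110:335,200:475]=1
blobs((H>45)&(H<80)&(S>90)&(roi>0),14,'green')
blobs(((H<8)|(H>172))&(S>130)&(roi>0),20,'red',3)
w=((S<40)&(V>190)&(roi>0)).astype(np.uint8)
cs,_=cv2.findContours(w,0,2)
for k in cs:
    if cv2.contourArea(k)>800:
        q=cv2.boxPoints(cv2.minAreaRect(k)); print(cv2.contourArea(k),[onz(f,*p,12).round(0)[:2].tolist() for p in q])
for n,p,z in [('loupe',(318,232),47),('loupe end',(316,270),5),('tok',(366,228),12),('tok2',(298,134),12),('dish',(265,142),20),('cal l',(340,127),8),('cal r',(400,129),8),('mark',(202,190),7),('mark',(202,224),7),('matTL',(207,111),0),('matBR',(473,273),0),('big',(248,290),60)]:
    print(n,onz(f,*p,z).round(0)[:2])
```

```text
green [257.7 174.2] 23 [612. 295.]
green [298.1 202.7] 59 [509. 152.]
green [254. 224.] 56 [435. 307.]
red [436.2 177.6] 50 [ 594. -341.]
red [202.5 220. ] 36 [451. 485.]
red [274.2 257.3] 47 [319. 235.]
2451.0 [[664.0, 45.0], [675.0, -215.0], [545.0, -218.0], [535.0, 40.0]]
loupe [404.  82.]
loupe end [272.  91.]
tok [417. -87.]
tok2 [757. 151.]
dish [726. 269.]
cal l [783.  -1.]
cal r [ 775. -219.]
mark [557. 492.]
mark [437. 490.]
matTL [847. 482.]
matBR [ 254. -465.]
big [213. 318.]
```

View pics/crop1.png

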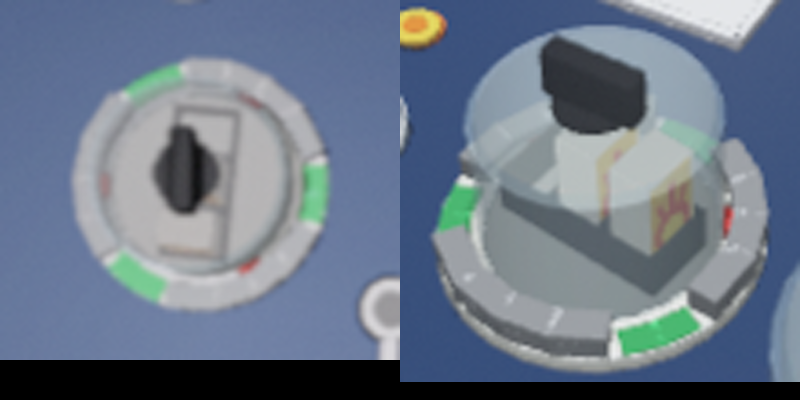

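The crop shows the small dome's handle bar at (183,170), dull red lugs at (250,100), (105,185) and (248,265), and green slots outside them. At least two blocks stand inside, and their print faces the robot.

Run:
```python
from h import *
f=grab('top')
g=[onz(f,*p,14)[:2] for p in [(298.1,202.7),(257.7,174.2),(254,224)]]
b=f['bgr']; hsv=cv2.cvtColor(b,cv2.COLOR_BGR2HSV); H,S,V=cv2.split(hsv)
# plate outline: grey ring circle from non-blue mask
roi=np.zeros_like(H); roi[160:240,232:308]=1
m=((S<75)|((H>45)&(H<80)&(S>90)))&(roi>0)
cs,_=cv2.findContours(m.astype(np.uint8),0,1); k=max(cs,key=cv2.contourArea)[:,0]
P=np.array([onz(f,*p,25)[:2] for p in k]); 
A=np.c_[2*P,np.ones(len(P))]; x=np.linalg.lstsq(A,(P**2).sum(1),rcond=None)[0]; print('circ',x[:2],np.sqrt(x[2]+x[:2]@x[:2]))
c=x[:2]
for q in g: d=q-c; print('slot',q,np.hypot(*d),np.degrees(np.arctan2(d[1],d[0])))
for p in [(282.5,180),(246,201.2),(282,221.3)]:
    d=onz(f,*p,23)[:2]-c; print('lug',np.hypot(*d),np.degrees(np.arctan2(d[1],d[0])))
m=(V<60)&(roi>0); 
n,l,st,ce=cv2.connectedComponentsWithStats(m.astype(np.uint8)); i=1+st[1:,4].argmax(); print(ce[i],st[i],onz(f,*ce[i],150))
for p in [(265.5,187),(266.7,208)]: print('bar end',onz(f,*p,164))
```

```text
circ [515.49501495 249.7583321 ] 111.91918462126063
slot [508.69941538 151.78961709] 98.20412055160575 -93.96796572867204
slot [611.5543089 294.6924324] 106.04933438701596 25.069000219056896
slot [435.05010744 306.65599528] 98.53287380243673 144.7287147640085
lug 85.36609200906491 -30.804315211182196
lug 83.96835803522522 90.46474883337456
lug 83.57709960258615 -149.89481294542682
[268.21212121 198.03030303] [265 188   6  20  66] [512.89038259 241.02317926 150.        ]
bar end [546.75874345 248.04511244 164.        ]
bar end [479.93643302 244.02205711 164.        ]
```

```bash
cat >> h.py <<'E'
def goto(P,yaw):
    "print tool-frame shift and turn to world P (mm), pointing down with yaw (rad)"
    s=r.sense(); M=rot(s['tcp_rot']); T=R.from_euler('xyz',[np.pi,0,yaw]).as_matrix()
    print('shift',((M.T@(np.array(P)-s['eef_pos']))/1000).round(4),'turn',R.from_matrix(M.T@T).as_rotvec().round(3))
def st():
    s=r.sense(); print('t',round(s['clock'],2),np.round(s['eef_pos'],1),np.round(s['tcp_rot'],3),'F',np.round(s['contact_force'],1),'T',np.round(s['wrist_torque'],2),'op',round(s['opening'],3),'g',round(s['grasp_force'],1),'q6',round(s['qpos'][5],2))
E
for i in 1 2 3; do python3 -m crank '[[0.141,-0.178,-0.0125,0,0,0,0],[0.141,-0.178,-0.0125,0,0,0,0],[0.141,-0.178,-0.0125,0,0,0,0],[0.141,-0.178,-0.0125,0,0,0,0],[0.141,-0.178,-0.0125,0,0,0,0]]'; done; python3 -m crank '[[0.141,-0.178,-0.0125,0,0,0.3,0],[0.141,-0.178,-0.0125,0,0,0.3,0],[0.141,-0.178,-0.0125,0,0,0.3,0],[0.141,-0.178,-0.0125,0,0,0.3,0],[0.141,-0.178,-0.0125,0,0,0.3,0]]'
python3 - <<'E'
from h import *
st(); f=grab('wrist','w1.png'); print(f['p'],proj(f,(514,249,164)),proj(f,(514,249,14))); goto((514,246,300),0)
E
```

```text
clock: 0.8
eef_pos: [267.1, -382.3, 262.9]
tcp_rot: [-3.141, -0.0, 0.301]
contact_force: [0.9, 0.1, 0.7]
opening: 0.996
grasp_force: 0.0
clock: 1.3
eef_pos: [349.3, -171.0, 275.7]
tcp_rot: [3.142, -0.001, 0.301]
contact_force: [-0.3, -0.3, -1.4]
opening: 0.998
grasp_force: 0.0
clock: 1.8
eef_pos: [432.0, 41.2, 288.3]
tcp_rot: [-3.141, -0.002, 0.302]
contact_force: [-0.5, -0.7, 1.0]
opening: 1.0
grasp_force: 0.0
clock: 2.3
eef_pos: [513.8, 252.6, 300.4]
tcp_rot: [-3.141, -0.001, 0.001]
contact_force: [0.6, 0.5, -0.7]
opening: 1.001
grasp_force: 0.0
t 2.3 [513.8 252.6 300.4] [-3.141e+00 -1.000e-03  1.000e-03] F [ 0.6  0.5 -0.7] T [-0.02 -0.01  0.01] op 1.001 g 0.0 q6 2.02
[592.05527099 253.26338584 423.34332289] [324.37893689 195.9015601 ] [322.79371991 165.48391957]
shift [-0.0016  0.0106  0.0006] turn [-0.004 -0.002  0.002]
```

View pics/w1.png

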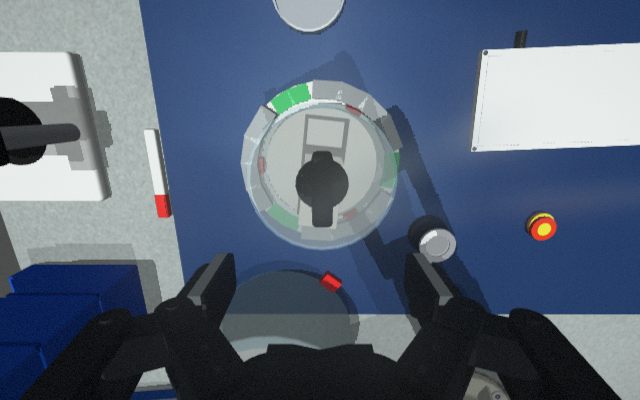

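The wrist view shows the bar from (321,151) to (322,226), vertical in the image, so its yaw is about 0. The far pocket at (325,132) is empty, so there are two blocks.

Run:
```python
from h import *
f=grab('wrist'); V=f['bgr'].max(2); m=np.zeros(V.shape,np.uint8); m[120:240,280:370]=(V[120:240,280:370]<70)
n,l,s,c=cv2.connectedComponentsWithStats(m); i=1+s[1:,4].argmax(); print(s[i],c[i])
for rr in (153,158,220,225):
    x=np.where(l[rr]==i)[0]; print(rr,x.min(),x.max(),onz(f,x.mean(),rr,164).round(1))
top,bot=s[i][1],s[i][1]+s[i][3]
print(onz(f,322,top,164),onz(f,322,bot,164))
b=f['bgr']; hsv=cv2.cvtColor(b,cv2.COLOR_BGR2HSV); H,S,V=cv2.split(hsv)
for u,v,z in [(292,97,14),(285,215,14),(390,165,14)]: print('green',onz(f,u,v,z))
```

```text
[301 154  43  42 910] [319.92857143 171.97252747]Traceback (most recent call last):
  File "<stdin>", line 5, in <module>
    return umr_minimum(a, axis, None, out, keepdims, initial, where)
ValueError: zero-size array to reduction operation minimum which has no identity
```

Run:
```python
from h import *
st(); f=grab('wrist','w2.png'); V=f['bgr'].max(2)
print(V[150:230:4,322]); print(V[220,295:350:3])
for p in [(321.5,151),(322.5,226)]: print(onz(f,*p,164).round(1))
```

```text
t 2.4 [514.5 253.8 300.2] [-3.14e+00 -1.00e-03  3.00e-03] F [0.2 0.5 1.1] T [-0.04 -0.02  0.03] op 1.002 g 0.0 q6 2.02
[136  59  62  61  60  62  65  66  68  69  74  75  76  79  79  82  80  79
  77  69]
[167 167 188 190 188 190 102  76  77  75  78  76  74 179 186 153 153 149
 137]
[556.4 253.2 164. ]
[484.6 251.9 164. ]
```

```bash
python3 -m crank '[[0.004,0.002,0.05,0,0,0,0],[0.004,0.002,0.10,0,0,0,0],[0.004,0.002,0.14,0,0,0,0],[0.004,0.002,0.151,0,0,0,0],[0.004,0.002,0.151,0,0,0,0]]' && python3 -m crank '[[0,0,0,0,0,0,1],[0,0,0,0,0,0,1],[0,0,0,0,0,0,1],[0,0,0,0,0,0,1],[0,0,0,0,0,0,1]]' 60;python3 -m crank '[[0,0,0,0,0,0,1],[0,0,0,0,0,0,1]]'; python3 -c "
from h import *;st()"
```

```text
clock: 2.95
eef_pos: [516.2, 246.5, 148.3]
tcp_rot: [3.14, 0.003, -0.001]
contact_force: [-0.0, 0.4, -0.2]
opening: 1.005
grasp_force: 0.0
clock: 3.45
eef_pos: [517.5, 248.1, 150.0]
tcp_rot: [-3.141, -0.001, -0.0]
contact_force: [-0.4, -0.6, -3.7]
opening: 0.221
grasp_force: 60.5
clock: 3.65
eef_pos: [517.6, 248.2, 149.9]
tcp_rot: [-3.141, -0.001, -0.0]
contact_force: [-0.8, 3.1, 5.9]
opening: 0.229
grasp_force: 61.9
t 3.65 [517.6 248.2 149.9] [-3.141e+00 -1.000e-03 -0.000e+00] F [-0.8  3.1  5.9] T [ 0.24  0.06 -0.01] op 0.229 g 61.9 q6 2.02
```

```bash
python3 -m crank '[[0,0,0,0,0,-0.1,1],[0,0,0,0,0,-0.2,1],[0,0,0,0,0,-0.3,1],[0,0,0,0,0,-0.4,1],[0,0,0,0,0,-0.5,1]]'; python3 -c "
from h import *;st()";  python3 -m crank '[[0,0,0,0,0,-0.1,1],[0,0,0,0,0,-0.2,1],[0,0,0,0,0,-0.3,1],[0,0,0,0,0,-0.4,1],[0,0,0,0,0,-0.46,1]]'
python3 - <<'E'
from h import *
st(); f=grab('top'); cv2.imwrite('pics/t3.png',cv2.resize(f['bgr'][155:245,220:320],None,fx=5,fy=5,interpolation=cv2.INTER_CUBIC))
st()
E
```

```text
clock: 4.15
eef_pos: [517.4, 246.7, 149.5]
tcp_rot: [3.14, 0.001, 0.504]
contact_force: [0.2, -3.9, 4.4]
opening: 0.226
grasp_force: 61.6
t 4.15 [517.4 246.7 149.5] [3.14e+00 1.00e-03 5.04e-01] F [ 0.2 -3.9  4.4] T [-1.14 -0.51 -0.44] op 0.226 g 61.6 q6 1.51
clock: 4.65
eef_pos: [517.4, 246.8, 149.6]
tcp_rot: [3.141, 0.001, 0.963]
contact_force: [-3.5, -5.8, 11.0]
opening: 0.227
grasp_force: 65.1
t 4.65 [517.4 246.8 149.6] [3.141e+00 1.000e-03 9.630e-01] F [-3.5 -5.8 11. ] T [-1.1   0.03 -1.53] op 0.227 g 65.1 q6 1.05
t 4.7 [517.1 246.7 149.7] [3.141e+00 1.000e-03 9.650e-01] F [-2.1 -4.3  7. ] T [-0.98 -0.3  -0.96] op 0.223 g 62.6 q6 1.05
```

View pics/t3.png

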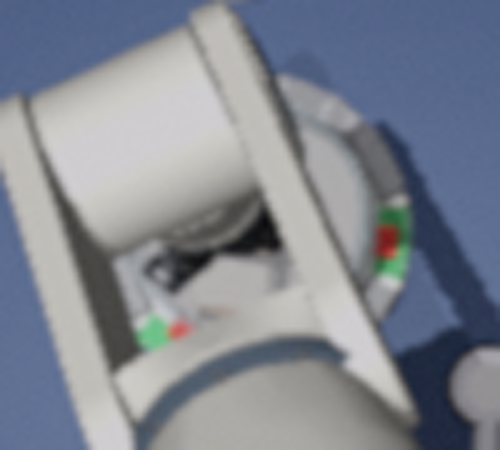

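The crop shows the red lug at (390,240), in the middle of the green slot (rows 208–278), so I'll lift.

```bash
python3 -m crank '[[0,0,-0.004,0,0,0,1],[0,0,-0.008,0,0,0,1],[0,0,-0.012,0,0,0,1],[0,0,-0.015,0,0,0,1],[0,0,-0.015,0,0,0,1]]' 80; python3 -c "
from h import *;st()"
```

```text
clock: 5.2
eef_pos: [517.3, 247.8, 164.7]
tcp_rot: [3.141, -0.001, 0.96]
contact_force: [0.7, -0.1, -3.7]
opening: 0.224
grasp_force: 78.4
t 5.2 [517.3 247.8 164.7] [ 3.141e+00 -1.000e-03  9.600e-01] F [ 0.7 -0.1 -3.7] T [ 0.01 -0.01  0.02] op 0.224 g 78.4 q6 1.06
```

```bash
python3 -m crank '[[0,0,-0.03,0,0,0,1],[0,0,-0.06,0,0,0,1],[0,0,-0.09,0,0,0,1],[0,0,-0.12,0,0,0,1],[0,0,-0.13,0,0,0,1]]' 100; for i in 1 2 3; do python3 -m crank '[[-0.035,0.011,0,0,0,0,1],[-0.07,0.022,0,0,0,0,1],[-0.106,0.033,0,0,0,0,1],[-0.141,0.044,0,0,0,0,1],[-0.176,0.055,0,0,0,0,1]]'|head -3; done; python3 -m crank '[[0,0,0.03,0,0,0,1],[0,0,0.06,0,0,0,1],[0,0,0.09,0,0,0,1],[0,0,0.12,0,0,0,1],[0,0,0.145,0,0,0,1]]'
python3 - <<'E'
from h import *
st();s=grab('side','s4.png')
E
```

```text
clock: 5.7
eef_pos: [518.3, 248.3, 297.3]
tcp_rot: [3.139, -0.004, 0.96]
contact_force: [0.4, 0.3, -3.4]
opening: 0.217
grasp_force: 100.0
clock: 6.2
eef_pos: [460.1, 70.7, 293.1]
tcp_rot: [-3.141, 0.001, 0.96]
clock: 6.7
eef_pos: [404.2, -104.9, 293.4]
tcp_rot: [-3.141, 0.0, 0.96]
clock: 7.2
eef_pos: [348.3, -280.5, 293.3]
tcp_rot: [-3.141, -0.0, 0.96]
clock: 7.7
eef_pos: [348.4, -278.7, 147.0]
tcp_rot: [-3.14, -0.0, 0.96]
contact_force: [-0.2, -1.0, -3.0]
opening: 0.219
grasp_force: 99.4
t 7.7 [ 348.4 -278.7  147. ] [-3.14 -0.    0.96] F [-0.2 -1.  -3. ] T [ 0.06  0.01 -0.  ] op 0.219 g 99.4 q6 -0.07
```

View pics/s4.png

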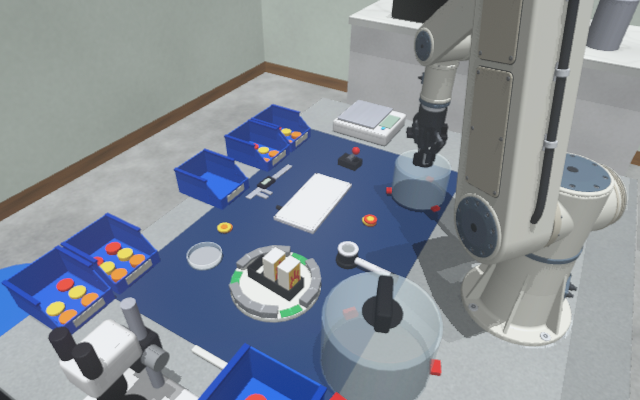

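The dome is held over free mat at (420,180), and two blocks are seen in the keeper at (275,270). I'll lower and release.

```bash
python3 -m crank '[[0,0,0.004,0,0,0,1],[0,0,0.007,0,0,0,1],[0,0,0.009,0,0,0,1],[0,0,0.011,0,0,0,1],[0,0,0.011,0,0,0,1]]'; python3 -c "
from h import *;st()"
```

```text
clock: 8.25
eef_pos: [349.6, -279.6, 138.7]
tcp_rot: [3.141, 0.0, 0.96]
contact_force: [-0.7, 0.2, -2.5]
opening: 0.218
grasp_force: 99.6
t 8.25 [ 349.6 -279.6  138.7] [3.141 0.    0.96 ] F [-0.7  0.2 -2.5] T [ 0.02 -0.01 -0.01] op 0.218 g 99.6 q6 -0.07
```

```bash
python3 -m crank '[[0,0,0.001,0,0,0,1],[0,0,0.002,0,0,0,1],[0,0,0.003,0,0,0,1],[0,0,0.0035,0,0,0,1],[0,0,0.0035,0,0,0,1]]'; python3 -c "
from h import *;st()"; python3 -m crank '[[0,0,0,0,0,0,0],[0,0,0,0,0,0,0],[0,0,0,0,0,0,0],[0,0,0,0,0,0,0],[0,0,0,0,0,0,0]]';  python3 -m crank '[[0,0,-0.03,0,0,0,0],[0,0,-0.08,0,0,0,0],[0,0,-0.13,0,0,0,0],[0,0,-0.18,0,0,0,0],[0,0,-0.18,0,0,0,0]]';python3 - <<'E'
from h import *
st(); f=grab('wrist','w5.png')
for n,P in [('ctr',(349,-279,150))]: print(proj(f,P))
t=grab('top','t5.png')
E
```

```text
clock: 8.75
eef_pos: [349.2, -279.4, 135.7]
tcp_rot: [-3.141, 0.0, 0.96]
contact_force: [-6.6, 4.3, 13.7]
opening: 0.218
grasp_force: 102.3
t 8.75 [ 349.2 -279.4  135.7] [-3.141  0.     0.96 ] F [-6.6  4.3 13.7] T [ 0.44  0.66 -0.03] op 0.218 g 102.3 q6 -0.07
clock: 9.25
eef_pos: [349.4, -279.5, 134.7]
tcp_rot: [-3.142, -0.0, 0.96]
contact_force: [0.6, 0.1, 0.5]
opening: 0.999
grasp_force: 0.0
clock: 9.75
eef_pos: [351.9, -281.5, 321.4]
tcp_rot: [3.131, 0.001, 0.96]
contact_force: [0.7, -0.1, -0.3]
opening: 0.997
grasp_force: 0.0
t 9.75 [ 351.9 -281.5  321.4] [3.131e+00 1.000e-03 9.600e-01] F [ 0.7 -0.1 -0.3] T [-0.   -0.03 -0.05] op 0.997 g 0.0 q6 -0.07
[313.88687465 186.08138284]
```

Run:
```python
import cv2,numpy as np
a=cv2.imread('pics/w5.png'); b=cv2.imread('pics/t5.png')
c=cv2.resize(b[160:240,230:310],None,fx=5,fy=5,interpolation=cv2.INTER_CUBIC)
o=np.zeros((400,800,3),np.uint8); o[:250,:400]=cv2.resize(a,(400,250)); o[:,400:]=c
cv2.imwrite('pics/m5.png',o)
```

```text
(no output)
```

View pics/m5.png

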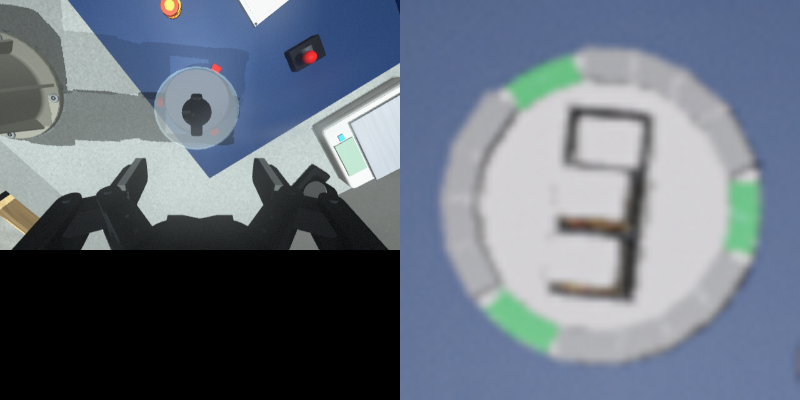

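The dome stands at about (314,180) in the wrist frame, on free mat. The top crop shows the empty far pocket and two blocks in the middle and near pockets, with print strips on the near side. Next I'll go above the keeper.

```bash
for i in 1 2; do python3 -m crank '[[0.036,-0.012,0,0,0,0,0],[0.072,-0.024,0,0,0,0,0],[0.108,-0.036,0,0,0,0,0],[0.144,-0.048,0,0,0,0,0],[0.176,-0.057,0,0,0,0,0]]'>/dev/null; done; python3 -m crank '[[0.036,-0.012,0,0,0,0.14,0],[0.072,-0.024,0,0,0,0.28,0],[0.108,-0.036,0,0,0,0.42,0],[0.144,-0.048,0,0,0,0.56,0],[0.176,-0.057,0,0,0,0.7,0]]'>/dev/null;python3 -m crank '[[0,0,0,0,0,0.14,0],[0,0,0,0,0,0.28,0],[0,0,0,0,0,0.36,0],[0,0,0,0,0,0.36,0],[0,0,0,0,0,0.36,0]]'
python3 - <<'E'
from h import *
f=grab('wrist'); st(); np.save('w6.npy',f['bgr'])
c=cv2.resize(f['bgr'][60:280,210:430],None,fx=2.7,fy=2.7,interpolation=cv2.INTER_CUBIC); cv2.imwrite('pics/w6.png',c)
print(f['p'],f['orientation'])
E
```

```text
clock: 11.85
eef_pos: [511.7, 250.8, 313.3]
tcp_rot: [3.14, 0.002, -0.098]
contact_force: [-1.4, 0.1, 1.0]
opening: 1.0
grasp_force: 0.0
t 11.9 [511.9 250.9 313.7] [ 3.141e+00  2.000e-03 -9.800e-02] F [-0.8  0.2  0.1] T [ 0.01 -0.07  0.02] op 0.998 g 0.0 q6 2.12
[589.93950646 244.14871145 436.07424786] [ 2.83243401e+00 -1.27435728e-03 -1.66950467e+00]
```

View pics/w6.png

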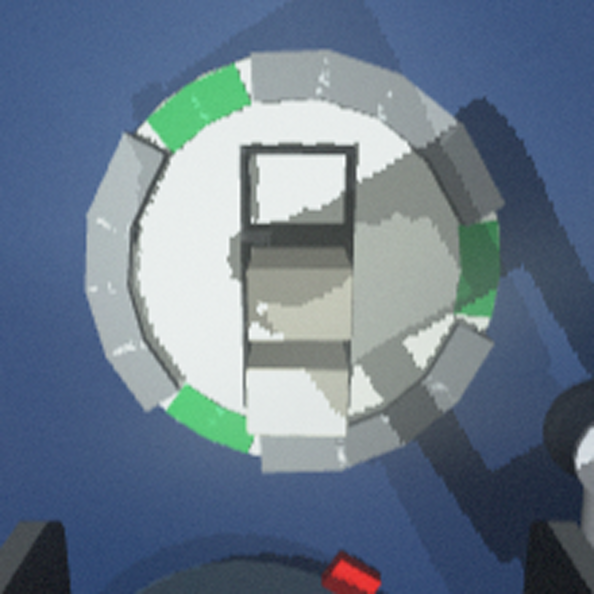

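The crop shows the middle block's top face at about (299,303) and the near block's at (298,402). Both are square to the image, so the insert yaw is about −0.1, and the far pocket is empty.

Run:
```python
from h import *
f=grab('wrist'); st()
def q(x,y,z): return onz(f,210+x/2.7,60+y/2.7,z)[:2].round(1)
print('mid',[q(*p,104) for p in [(247,266),(352,268),(350,340),(246,340)]],q(299,303,104))
print('near',[q(*p,104) for p in [(247,367),(351,370),(347,437),(247,434)]],q(298,402,104))
print('ins far',q(242,147,48),q(357,147,48),q(299.5,147,48), 'frontpocket wall',q(299,226,48))
print('green',q(202,105,14),q(480,268,14),q(212,420,14))
```

```text
t 11.95 [512.  250.9 314. ] [ 3.141e+00  1.000e-03 -9.800e-02] F [-0.1 -1.1 -0.2] T [-0.03  0.01  0.01] op 1.0 g 0.0 q6 2.12
mid [array([536.3, 270. ]), array([531. , 225.7]), array([499.5, 229. ]), array([504.1, 274.3])] [518.2 249.6]
near [array([491.8, 275.3]), array([485.8, 229.6]), array([454.2, 233.9]), array([460.2, 279. ])] [473.2 254.5]
ins far [583.7 270.1] [578.3 215.8] [581.  242.9] frontpocket wall [544.2 246.8]
green [605.5 290.1] [508.2 151.9] [435.6 307.4]
```

```bash
python3 -m crank '[[-0.03,0,0.04,0,0,0,0],[-0.039,0,0.09,0,0,0,0],[-0.039,0,0.14,0,0,0,0],[-0.039,0,0.19,0,0,0,0],[-0.039,0,0.23,0,0,0,0]]';python3 -m crank '[[0,0,0.004,0,0,0,0],[0,0,0.004,0,0,0,1],[0,0,0.004,0,0,0,1],[0,0,0.004,0,0,0,1],[0,0,0.004,0,0,0,1]]' 50;python3 -m crank '[[0,0,0,0,0,0,1],[0,0,-0.005,0,0,0,1],[0,0,-0.02,0,0,0,1],[0,0,-0.06,0,0,0,1],[0,0,-0.07,0,0,0,1]]'; python3 -c "
from h import *;st()"
```

```text
clock: 12.45
eef_pos: [472.6, 254.6, 82.5]
tcp_rot: [3.141, 0.001, -0.099]
contact_force: [0.1, -0.4, 0.3]
opening: 1.001
grasp_force: 0.0
clock: 12.95
eef_pos: [475.0, 255.7, 83.1]
tcp_rot: [-3.139, -0.003, -0.1]
contact_force: [-1.5, -1.5, 8.0]
opening: 0.534
grasp_force: 52.2
clock: 13.45
eef_pos: [475.3, 256.0, 155.0]
tcp_rot: [-3.138, -0.005, -0.1]
contact_force: [0.4, 0.3, -0.8]
opening: 0.534
grasp_force: 52.5
t 13.45 [475.3 256.  155. ] [-3.138 -0.005 -0.1  ] F [ 0.4  0.3 -0.8] T [-0.02 -0.   -0.02] op 0.534 g 52.5 q6 2.16
```

```bash
python3 -m crank '[[0.007,0.029,0,0,0,0,1],[0.014,0.058,0,0,0,0,1],[0.021,0.087,0,0,0,0,1],[0.028,0.116,0,0,0,0,1],[0.035,0.145,0,0,0,0,1]]'>/dev/null; python3 -m crank '[[0.007,0.029,0,0,0,0,1],[0.014,0.058,0,0,0,-0.05,1],[0.021,0.087,0,0,0,-0.1,1],[0.028,0.116,0,0,0,-0.14,1],[0.034,0.145,0,0,0,-0.14,1]]'
python3 - <<'E'
from h import *
f=grab('wrist','w7.png'); st()
for p in [(-65,130),(65,130),(-65,-130),(65,-130)]:
    e=np.array([.9992,.04]); n=np.array([-.04,.9992]); w=np.array([604.5,-87])+p[0]*e+p[1]*n; print(p,proj(f,(*w,12)).round(0))
E
```

```text
clock: 14.45
eef_pos: [513.1, -41.6, 151.1]
tcp_rot: [3.142, -0.001, 0.041]
contact_force: [0.5, 0.9, -2.2]
opening: 0.533
grasp_force: 52.4
t 14.5 [513.7 -44.9 151.3] [ 3.14e+00 -1.00e-03  4.00e-02] F [ 0.3 -2.7 -1.9] T [-0.12 -0.12  0.03] op 0.534 g 52.4 q6 1.44
(-65, 130) [232. 170.]
(65, 130) [217.   5.]
(-65, -130) [516. 170.]
(65, -130) [550.   5.]
```

View pics/w7.png

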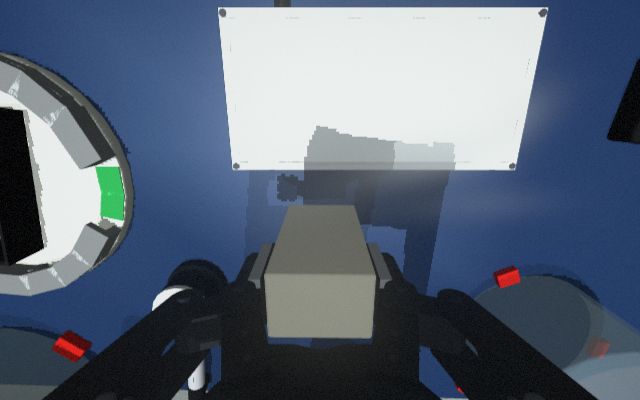

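The panel front corners show at (232,170) and (516,170), matching the prediction, and the held block is square to the edge. I'll lower it.

```bash
python3 -m crank '[[0.004,0,0.02,0,0,0,1],[0.004,0,0.04,0,0,0,1],[0.004,0,0.06,0,0,0,1],[0.004,0,0.075,0,0,0,1],[0.004,0,0.078,0,0,0,1]]'; python3 -m crank '[[0,0,0.001,0,0,0,1],[0,0,0.002,0,0,0,1],[0,0,0.003,0,0,0,1],[0,0,0.004,0,0,0,1],[0,0,0.004,0,0,0,1]]';python3 -c "
from h import *;st()"
```

```text
clock: 15.0
eef_pos: [515.9, -40.0, 71.5]
tcp_rot: [-3.141, 0.003, 0.04]
contact_force: [-0.6, 0.5, -1.4]
opening: 0.53
grasp_force: 52.4
clock: 15.5
eef_pos: [517.5, -40.3, 69.3]
tcp_rot: [3.141, -0.001, 0.04]
contact_force: [0.3, -1.0, 1.8]
opening: 0.532
grasp_force: 52.6
t 15.5 [517.5 -40.3  69.3] [ 3.141e+00 -1.000e-03  4.000e-02] F [ 0.3 -1.   1.8] T [ 0.05 -0.06 -0.01] op 0.532 g 52.6 q6 1.45
```

```bash
python3 -m crank '[[0,0,0.001,0,0,0,1],[0,0,0.001,0,0,0,0.2],[0,0,0.001,0,0,0,0],[0,0,0.001,0,0,0,0],[0,0,0.001,0,0,0,0]]'; python3 -m crank '[[0,0,-0.02,0,0,0,0],[0,0,-0.06,0,0,0,0],[-0.03,0,-0.08,0,0,0,1],[-0.07,0,-0.08,0,0,0,1],[-0.07,0,-0.08,0,0,0,1]]'
python3 - <<'E'
from h import *
st(); f=grab('side'); c=proj(f,(516,-40,45)).astype(int); print(c); cv2.imwrite('pics/s8.png',cv2.resize(f['bgr'][c[1]-50:c[1]+50,c[0]-70:c[0]+70],None,fx=4,fy=4,interpolation=cv2.INTER_CUBIC))
E
```

```text
clock: 16.0
eef_pos: [517.0, -40.2, 67.7]
tcp_rot: [-3.142, 0.0, 0.04]
contact_force: [-0.3, 0.4, 0.0]
opening: 0.999
grasp_force: 0.0
clock: 16.5
eef_pos: [442.0, -42.9, 147.5]
tcp_rot: [-3.141, 0.004, 0.04]
contact_force: [-0.5, 0.5, -0.5]
opening: 0.517
grasp_force: 0.0
t 16.5 [442.  -42.9 147.5] [-3.141  0.004  0.04 ] F [-0.5  0.5 -0.5] T [-0.04 -0.03 -0.02] op 0.517 g 0.0 q6 1.43
[332 207]
```

View pics/s8.png

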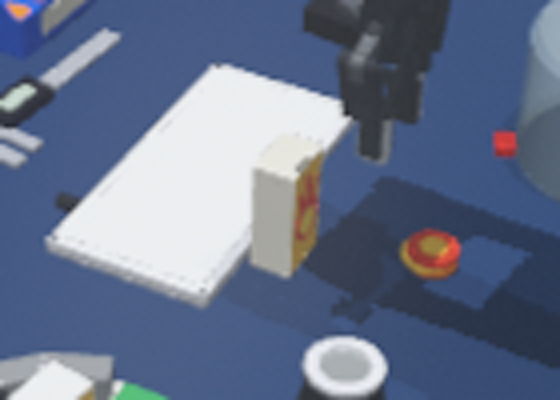

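The block stands upright at the panel's front edge, at crop (285,205), with its print facing the robot. I'll push it over from high up.

```bash
python3 -m crank '[[0,-0.002,0.02,0,0,0,1],[0,-0.002,0.05,0,0,0,1],[0.015,-0.002,0.06,0,0,0,1],[0.03,-0.002,0.06,0,0,0,1],[0.035,-0.002,0.06,0,0,0,1]]'; python3 -m crank '[[0.01,0,0,0,0,0,1],[0.02,0,0,0,0,0,1],[0.03,0,0,0,0,0,1],[0.037,0,0,0,0,0,1],[0.044,0,0,0,0,0,1]]';python3 -m crank '[[0.008,0,0,0,0,0,1],[0.016,0,0,0,0,0,1],[0.02,0,0,0,0,0,1],[0.02,0,0,0,0,0,1],[0.02,0,0,0,0,0,1]]'
python3 - <<'E'
from h import *
st(); f=grab('side'); c=proj(f,(560,-40,25)).astype(int); cv2.imwrite('pics/s9.png',cv2.resize(f['bgr'][c[1]-50:c[1]+50,c[0]-70:c[0]+70],None,fx=4,fy=4,interpolation=cv2.INTER_CUBIC))
E
```

```text
clock: 17.05
eef_pos: [484.1, -39.7, 87.2]
tcp_rot: [3.142, -0.001, 0.04]
contact_force: [0.3, -0.0, 0.5]
opening: -0.003
grasp_force: 0.0
clock: 17.55
eef_pos: [526.6, -37.9, 87.9]
tcp_rot: [3.142, -0.0, 0.04]
contact_force: [0.2, -0.9, -0.3]
opening: -0.005
grasp_force: 0.0
clock: 18.05
eef_pos: [545.7, -37.1, 87.6]
tcp_rot: [-3.142, 0.001, 0.04]
contact_force: [0.0, -0.5, 0.1]
opening: -0.001
grasp_force: 0.0
t 18.05 [545.7 -37.1  87.6] [-3.142e+00  1.000e-03  4.000e-02] F [ 0.  -0.5  0.1] T [-0.02  0.02  0.01] op -0.001 g 0.0 q6 1.46
```

View pics/s9.png

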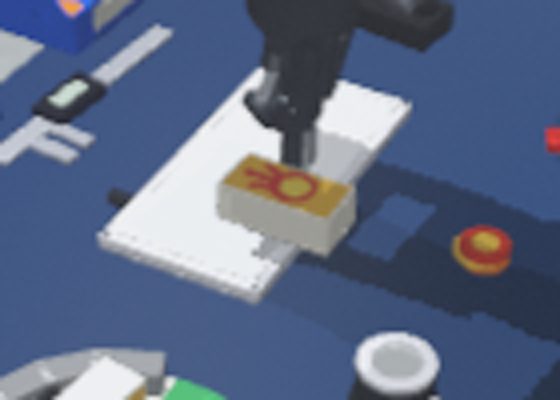

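The block lies print up at crop (285,195), overhanging the front edge. Next I'll slide it on.

```bash
python3 -m crank '[[-0.03,0,0,0,0,0,1],[-0.06,0,0,0,0,0,1],[-0.06,0,0.025,0,0,0,1],[-0.06,0,0.046,0,0,0,1],[-0.06,0,0.046,0,0,0,1]]'>/dev/null; python3 -m crank '[[0.015,0,0,0,0,0,1],[0.025,0,0,0,0,0,1],[0.035,0,0,0,0,0,1],[0.045,0,0,0,0,0,1],[0.06,0,0,0,0,0,1]]'; python3 -m crank '[[-0.01,0,0,0,0,0,1],[-0.02,0,-0.04,0,0,0,1],[-0.02,0,-0.09,0,0,0,0],[-0.02,0,-0.14,0,0,0,0],[-0.02,0,-0.19,0,0,0,0]]';  python3 - <<'E'
from h import *
st(); f=grab('wrist','w10.png'); H,S,V=cv2.split(cv2.cvtColor(f['bgr'],cv2.COLOR_BGR2HSV))
m=((H>12)&(H<28)&(S>120)&(V>80)).astype(np.uint8); m=cv2.morphologyEx(m,cv2.MORPH_CLOSE,np.ones((9,9)))
n,l,s,c=cv2.connectedComponentsWithStats(m)
for i in range(1,n):
    if s[i,4]>60:
        k=cv2.findContours((l==i).astype(np.uint8),0,1)[0][0]; q=cv2.boxPoints(cv2.minAreaRect(k)); print(c[i].round(),s[i,4],[onz(f,*p,44)[:2].round(0).tolist() for p in q], onz(f,*q.mean(0),44)[:2].round(0))
E
```

```text
clock: 19.1
eef_pos: [545.8, -37.0, 42.0]
tcp_rot: [-3.141, 0.001, 0.04]
contact_force: [-1.5, -0.2, -0.6]
opening: 0.001
grasp_force: 0.8
clock: 19.6
eef_pos: [524.4, -37.9, 233.5]
tcp_rot: [-3.142, 0.001, 0.04]
contact_force: [-0.2, 0.0, 0.1]
opening: 0.507
grasp_force: 0.0
t 19.6 [524.4 -37.9 233.5] [-3.142e+00  1.000e-03  4.000e-02] F [-0.2  0.   0.1] T [-0.04 -0.04 -0.06] op 0.507 g 0.0 q6 1.46
[325. 114.] 1435 [[630.0, -18.0], [633.0, -52.0], [567.0, -59.0], [564.0, -23.0]] [599. -38.]
[351. 250.] 418 [[426.0, -62.0], [461.0, -65.0], [457.0, -90.0], [422.0, -88.0]] [442. -76.]
```

```bash
python3 -m crank '[[0,-0.03,-0.03,0,0,0,0],[0,-0.06,-0.06,0,0,0,0],[0,-0.09,-0.08,0,0,0,0],[0,-0.12,-0.08,0,0,0,0],[0,-0.145,-0.08,0,0,0,0]]'>/dev/null; python3 -m crank '[[0,-0.03,0,0,0,0.03,0],[0,-0.06,0,0,0,0.06,0],[0,-0.09,0,0,0,0.09,0],[0,-0.12,0,0,0,0.12,0],[-0.001,-0.145,0,0,0,0.138,0]]'>/dev/null;python3 -m crank '[[0,0,0,0,0,0,0],[0,0,0,0,0,0,0]]'
python3 - <<'E'
from h import *
st(); f=grab('wrist','w11.png'); o=np.load('w6.npy')
cv2.imwrite('pics/m11.png',np.hstack([cv2.resize(x[60:280,210:430],None,fx=1.8,fy=1.8,interpolation=cv2.INTER_CUBIC) for x in (o,f['bgr'])]))
E
```

```text
clock: 20.85
eef_pos: [512.6, 251.5, 311.3]
tcp_rot: [3.141, 0.001, -0.097]
contact_force: [-0.2, -0.5, 0.2]
opening: 1.001
grasp_force: 0.0
t 20.85 [512.6 251.5 311.3] [ 3.141e+00  1.000e-03 -9.700e-02] F [-0.2 -0.5  0.2] T [ 0.01 -0.04 -0.05] op 1.001 g 0.0 q6 2.12
```

View pics/m11.png

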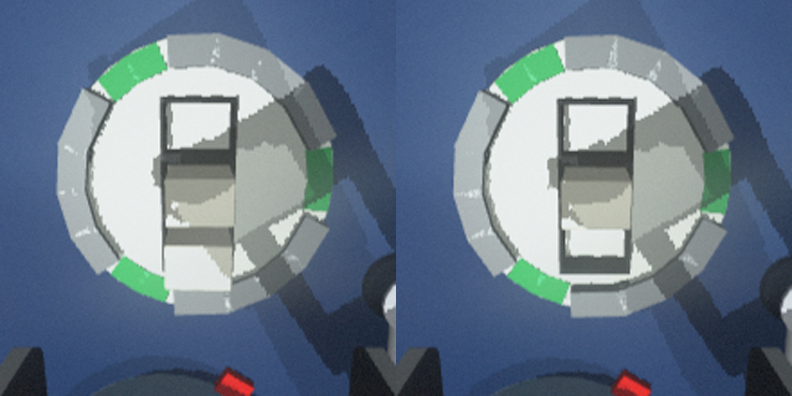

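Right half: the middle block at (595,198) hasn't moved, and the near pocket is now empty. I'll take the middle block.

```bash
python3 -m crank '[[0.0055,0.001,0.04,0,0,0,0],[0.0055,0.001,0.09,0,0,0,0],[0.0055,0.001,0.14,0,0,0,0],[0.0055,0.001,0.19,0,0,0,0],[0.0055,0.001,0.228,0,0,0,0]]'>/dev/null;python3 -m crank '[[0,0,0,0,0,0,0],[0,0,0,0,0,0,1],[0,0,0,0,0,0,1],[0,0,0,0,0,0,1],[0,0,0,0,0,0,1]]' 50;python3 -m crank '[[0,0,0,0,0,0,1],[0,0,-0.005,0,0,0,1],[0,0,-0.02,0,0,0,1],[0,0,-0.06,0,0,0,1],[0,0,-0.07,0,0,0,1]]'; python3 -m crank '[[0.004,0.035,0,0,0,0,1],[0.008,0.075,0,0,0,0,1],[0.012,0.115,0,0,0,0,1],[0.017,0.155,0,0,0,0,1],[0.021,0.194,0,0,0,0,1]]'; python3 -m crank '[[0.004,0.039,0,0,0,-0.03,1],[0.008,0.078,0,0,0,-0.06,1],[0.012,0.117,0,0,0,-0.09,1],[0.017,0.156,0,0,0,-0.12,1],[0.021,0.194,0,0,0,-0.138,1]]';python3 -m crank '[[0,0,0,0,0,0,1]]'>/dev/null; python3 -c "
from h import *;st()"
```

```text
clock: 21.9
eef_pos: [520.4, 250.6, 86.4]
tcp_rot: [-3.14, -0.004, -0.098]
contact_force: [0.7, -2.4, 6.8]
opening: 0.534
grasp_force: 50.4
clock: 22.4
eef_pos: [520.9, 251.4, 158.7]
tcp_rot: [-3.138, -0.005, -0.098]
contact_force: [0.7, 0.1, -1.1]
opening: 0.531
grasp_force: 52.3
clock: 22.9
eef_pos: [520.6, 53.7, 154.6]
tcp_rot: [-3.141, -0.001, -0.098]
contact_force: [0.8, -0.4, -1.1]
opening: 0.537
grasp_force: 52.3
clock: 23.4
eef_pos: [522.6, -141.6, 154.6]
tcp_rot: [3.141, -0.001, 0.041]
contact_force: [-0.1, 0.3, -2.4]
opening: 0.532
grasp_force: 52.2
t 23.5 [ 522.9 -143.9  154.7] [ 3.14e+00 -2.00e-03  3.70e-02] F [ 0.1  0.1 -1.6] T [-0.02  0.01 -0.08] op 0.534 g 52.4 q6 1.26
```

```bash
python3 -m crank '[[0,0,0.02,0,0,0,1],[0,0,0.04,0,0,0,1],[0,0,0.06,0,0,0,1],[0,0,0.075,0,0,0,1],[0,0,0.08,0,0,0,1]]'; python3 -m crank '[[0,0,0.001,0,0,0,1],[0,0,0.002,0,0,0,1],[0,0,0.003,0,0,0,1],[0,0,0.0035,0,0,0,1],[0,0,0.0035,0,0,0,1]]';python3 -c "
from h import *;st()"
```

```text
clock: 24.0
eef_pos: [521.7, -139.2, 72.8]
tcp_rot: [-3.141, 0.002, 0.04]
contact_force: [0.8, -0.3, -2.2]
opening: 0.536
grasp_force: 52.4
clock: 24.5
eef_pos: [523.3, -140.0, 72.4]
tcp_rot: [3.141, -0.002, 0.04]
contact_force: [-4.3, 1.9, 14.8]
opening: 0.53
grasp_force: 54.0
t 24.5 [ 523.3 -140.    72.4] [ 3.141e+00 -2.000e-03  4.000e-02] F [-4.3  1.9 14.8] T [0.65 0.92 0.03] op 0.53 g 54.0 q6 1.27
```

```bash
python3 -m crank '[[0,0,-0.002,0,0,0,1],[0,0,-0.002,0,0,0,0.2],[0,0,-0.002,0,0,0,0],[0,0,-0.002,0,0,0,0],[0,0,-0.002,0,0,0,0]]'; python3 -m crank '[[0,0,-0.02,0,0,0,0],[0,0,-0.06,0,0,0,0],[-0.03,0,-0.08,0,0,0,1],[-0.07,0,-0.08,0,0,0,1],[-0.07,0,-0.08,0,0,0,1]]'
python3 - <<'E'
from h import *
st(); f=grab('side','s12.png')
b=f['bgr']; H,S,V=cv2.split(cv2.cvtColor(b,cv2.COLOR_BGR2HSV)); 
m=((H>8)&(H<28)&(S>110)&(V>70)).astype(np.uint8); m=cv2.morphologyEx(m,cv2.MORPH_CLOSE,np.ones((3,3)))
n,l,s,c=cv2.connectedComponentsWithStats(m)
for i in range(1,n):
    if s[i,4]>25: print(s[i],c[i].round(1))
print('expect print corners',[proj(f,(505,y,z)).round(0).tolist() for y in(-163,-117) for z in (0,90)])
print('block0 expected',proj(f,(599,-38,44)).round(0))
E
```

```text
clock: 25.0
eef_pos: [522.6, -140.0, 72.2]
tcp_rot: [-3.142, -0.0, 0.04]
contact_force: [-0.5, -0.2, 0.0]
opening: 1.0
grasp_force: 0.0
clock: 25.5
eef_pos: [447.9, -142.1, 152.1]
tcp_rot: [-3.141, 0.004, 0.039]
contact_force: [-0.3, -0.3, 0.3]
opening: 0.515
grasp_force: 0.0
t 25.5 [ 447.9 -142.1  152.1] [-3.141  0.004  0.039] F [-0.3 -0.3  0.3] T [ 0.01  0.04 -0.07] op 0.515 g 0.0 q6 1.22
[282 129  19  10  90] [290.8 133.1]
[259 148  19   9  82] [267.4 151.5]
[350 179   6  26  80] [352.3 192. ]
[291 192  29  15 196] [304.8 198.8]
[362 216  14  10  93] [368.  220.4]
[218 223  14  10 115] [224.4 227.3]
[117 249  28  18 275] [129.7 256.5]
[ 99 262  28  20 261] [113.  270.7]
[ 69 286  29  20 291] [ 81.9 294.9]
[ 47 302  30  22 331] [ 60.4 311.8]
expect print corners [[354.0, 199.0], [356.0, 175.0], [348.0, 207.0], [349.0, 183.0]]
block0 expected [307. 199.]
```

The block stands upright: its print is at (352,192), as expected, and the first block is at (305,199). Same push for this one.

```bash
python3 -m crank '[[0,-0.001,0.02,0,0,0,1],[0,-0.001,0.05,0,0,0,1],[0.015,-0.001,0.063,0,0,0,1],[0.03,-0.001,0.063,0,0,0,1],[0.035,-0.001,0.063,0,0,0,1]]'>/dev/null; python3 -m crank '[[0.01,0,0,0,0,0,1],[0.02,0,0,0,0,0,1],[0.03,0,0,0,0,0,1],[0.037,0,0,0,0,0,1],[0.044,0,0,0,0,0,1]]';python3 -m crank '[[0.008,0,0,0,0,0,1],[0.016,0,0,0,0,0,1],[0.02,0,0,0,0,0,1],[0.02,0,0,0,0,0,1],[0.02,0,0,0,0,0,1]]'
python3 - <<'E'
from h import *
st(); f=grab('side','s13.png')
b=f['bgr']; H,S,V=cv2.split(cv2.cvtColor(b,cv2.COLOR_BGR2HSV)); 
m=((H>8)&(H<28)&(S>110)&(V>70)).astype(np.uint8); m=cv2.morphologyEx(m,cv2.MORPH_CLOSE,np.ones((3,3)))
n,l,s,c=cv2.connectedComponentsWithStats(m)
for i in range(1,n):
    if s[i,4]>25 and 280<c[i][0]<400: print(s[i],c[i].round(1),onz(f,*c[i],44).round(0))
E
```

```text
clock: 26.55
eef_pos: [532.2, -138.6, 89.5]
tcp_rot: [3.142, -0.0, 0.04]
contact_force: [-0.4, 0.1, 0.3]
opening: 0.002
grasp_force: 0.0
clock: 27.05
eef_pos: [551.2, -137.7, 89.1]
tcp_rot: [-3.141, 0.001, 0.04]
contact_force: [-0.2, 0.4, -0.6]
opening: -0.002
grasp_force: 0.0
t 27.05 [ 551.2 -137.7   89.1] [-3.141e+00  1.000e-03  4.000e-02] F [-0.2  0.4 -0.6] T [-0.03 -0.03 -0.02] op -0.002 g 0.0 q6 1.28
[282 129  19  10  90] [290.8 133.1] [ 850. -341.   44.]
[322 180  29  14 186] [335.9 186.3] [ 558. -138.   44.]
[291 192  29  15 196] [304.8 198.8] [606. -36.  44.]
[362 216  14  10  94] [368.1 220.5] [407. -43.  44.]
```

```bash
python3 -m crank '[[-0.03,0,0,0,0,0,1],[-0.06,0,0,0,0,0,1],[-0.06,0,0.025,0,0,0,1],[-0.06,0,0.047,0,0,0,1],[-0.06,0,0.047,0,0,0,1]]'>/dev/null; python3 -m crank '[[0.015,0,0,0,0,0,1],[0.025,0,0,0,0,0,1],[0.035,0,0,0,0,0,1],[0.045,0,0,0,0,0,1],[0.06,0,0,0,0,0,1]]'; python3 -m crank '[[-0.01,0,0,0,0,0,1],[-0.02,0,-0.04,0,0,0,1],[-0.02,0,-0.09,0,0,0,1],[-0.02,0,-0.14,0,0,0,1],[-0.02,0,-0.19,0,0,0,1]]';  python3 - <<'E'
from h import *
st(); f=grab('wrist','w13.png'); H,S,V=cv2.split(cv2.cvtColor(f['bgr'],cv2.COLOR_BGR2HSV))
def bl(m,z,mn=60):
    m=cv2.morphologyEx(m.astype(np.uint8),cv2.MORPH_CLOSE,np.ones((9,9)))
    n,l,s,c=cv2.connectedComponentsWithStats(m)
    for i in range(1,n):
        if s[i,4]>mn:
            k=cv2.findContours((l==i).astype(np.uint8),0,1)[0][0]; q=cv2.boxPoints(cv2.minAreaRect(k)); print(c[i].round(),s[i,4],[onz(f,*p,z)[:2].round(0).tolist() for p in q], onz(f,*q.mean(0),z)[:2].round(0))
bl((H>12)&(H<28)&(S>120)&(V>80),44)
print('red'); bl(((H<6)|(H>174))&(S>150)&(V>80),61,30)
print('black'); bl((V<45),25,200)
E
```

```text
clock: 28.1
eef_pos: [551.4, -137.7, 42.6]
tcp_rot: [-3.141, 0.001, 0.04]
contact_force: [-2.0, -0.6, 0.6]
opening: -0.001
grasp_force: 1.0
clock: 28.6
eef_pos: [530.1, -138.4, 234.0]
tcp_rot: [-3.141, 0.0, 0.04]
contact_force: [0.8, -0.3, 0.3]
opening: 0.0
grasp_force: 0.0
t 28.6 [ 530.1 -138.4  234. ] [-3.141  0.     0.04 ] F [ 0.8 -0.3  0.3] T [-0.02 -0.04  0.01] op 0.0 g 0.0 q6 1.27
[325. 109.] 1586 [[646.0, -120.0], [647.0, -154.0], [572.0, -159.0], [571.0, -122.0]] [ 611. -139.]
[224.  99.] 1195 [[640.0, -22.0], [642.0, -56.0], [585.0, -55.0], [583.0, -19.0]] [613. -38.]
[278. 252.] 556 [[449.0, -71.0], [466.0, -99.0], [437.0, -113.0], [419.0, -84.0]] [443. -91.]
red
[322.  94.] 809 [[642.0, -122.0], [643.0, -151.0], [593.0, -154.0], [592.0, -123.0]] [ 618. -138.]
[224.  97.] 861 [[638.0, -30.0], [639.0, -60.0], [588.0, -58.0], [587.0, -26.0]] [614. -44.]
[515. 137.] 520 [[599.0, -315.0], [600.0, -341.0], [577.0, -347.0], [576.0, -320.0]] [ 588. -331.]
[276. 257.] 420 [[459.0, -76.0], [460.0, -107.0], [428.0, -107.0], [427.0, -75.0]] [444. -91.]
[395. 251.] 189 [[461.0, -214.0], [467.0, -231.0], [453.0, -237.0], [446.0, -220.0]] [ 457. -226.]
[ 50. 310.] 308 [[361.0, 199.0], [379.0, 187.0], [362.0, 165.0], [344.0, 178.0]] [362. 182.]
black
[492.  92.] 773 [[636.0, -282.0], [654.0, -345.0], [626.0, -360.0], [606.0, -296.0]] [ 631. -321.]
[ 10. 186.] 2303 [[581.0, 217.0], [582.0, 186.0], [438.0, 223.0], [437.0, 258.0]] [514. 220.]
[155. 255.] 1065 [[423.0, 105.0], [460.0, 70.0], [418.0, 34.0], [379.0, 69.0]] [421.  70.]
[320. 350.] 40806 [[435.0, 181.0], [460.0, -462.0], [200.0, -542.0], [169.0, 241.0]] [ 329. -145.]
```

```bash
python3 -c "
import cv2;a=cv2.imread('pics/w13.png');cv2.imwrite('pics/w13c.png',cv2.resize(a[40:220,180:600],None,fx=1.9,fy=1.9,interpolation=cv2.INTER_CUBIC))"
```

```text
(no output)
```

View pics/w13c.png

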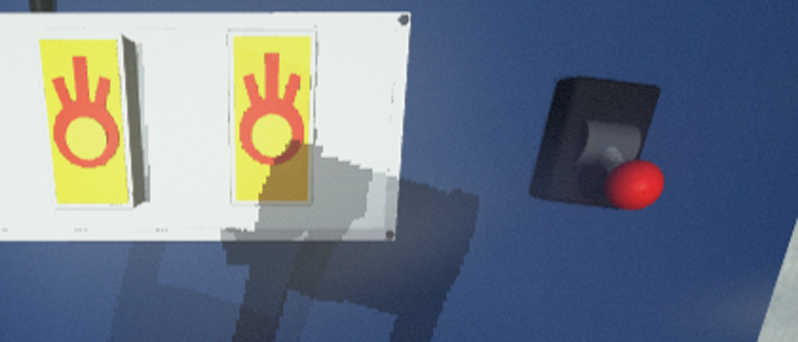

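The crop shows both blocks print up within the panel. The switch box spans (532,78)–(660,205), its hub is at (612,140), and the red ball at (636,185) is on the near side.

Run:
```python
from h import *
f=grab('wrist')
q=lambda x,y,z: onz(f,180+x/1.9,40+y/1.9,z)[:2].round(1)
for n,a in dict(TL=(572,78,25),TR=(660,88,25),BLlow=(531,194,0),TLlow=(553,90,0),hub=(612,140,30),ball=(635.5,185,61),BR=(628,206,25)).items(): print(n,q(*a))
t=grab('top'); H,S,V=cv2.split(cv2.cvtColor(t['bgr'],cv2.COLOR_BGR2HSV)); m=(V<75).astype(np.uint8); m[:,:415]=0; m[:,455:]=0; m[:155]=0; m[195:]=0
m|=(((H<8)|(H>172))&(S>130)&(V>60)).astype(np.uint8)*(np.indices(m.shape)[1]>415)*(np.indices(m.shape)[1]<455)*(np.indices(m.shape)[0]<195)*(np.indices(m.shape)[0]>155)
k=max(cv2.findContours(m.astype(np.uint8),0,1)[0],key=cv2.contourArea); b=cv2.boxPoints(cv2.minAreaRect(k)); print([onz(t,*p,25)[:2].round(0).tolist() for p in b],onz(t,*b.mean(0),25))
```

```text
TL [ 649.  -311.2]
TR [ 645.6 -363.1]
BLlow [ 580.8 -311.4]
TLlow [ 644.4 -313.7]
hub [ 615.9 -338.7]
ball [ 592.7 -337.9]
BR [ 577.9 -360.2]Traceback (most recent call last):
  File "<stdin>", line 7, in <module>
ValueError: max() iterable argument is empty
```

```bash
python3 -m crank '[[0,0.05,0,0,0,0.08,1],[0,0.1,0,0,0,0.08,1],[0.003,0.15,0,0,0,0.08,1],[0.007,0.2,0,0,0,0.08,1],[0.007,0.2,0,0,0,0.08,1]]'>/dev/null; python3 -m crank '[[0,0,0.05,0,0,0,1],[0,0,0.1,0,0,0,1],[0,0,0.15,0,0,0,1],[0,0,0.165,0,0,0,1],[0,0,0.165,0,0,0,1]]'; python3 -c "
from h import *;st()"
```

```text
clock: 29.75
eef_pos: [544.2, -336.6, 64.5]
tcp_rot: [-3.138, 0.005, -0.04]
contact_force: [-0.0, -0.3, -0.4]
opening: -0.001
grasp_force: 0.0
t 29.75 [ 544.2 -336.6   64.5] [-3.138  0.005 -0.04 ] F [-0.  -0.3 -0.4] T [-0.03 -0.01 -0.01] op -0.001 g 0.0 q6 1.05
```

```bash
python3 -m crank '[[0.015,0,0,0,0,0,1],[0.025,0,0,0,0,0,1],[0.035,0,0,0,0,0,1],[0.045,0,0,0,0,0,1],[0.054,0,0,0,0,0,1]]'; python3 -m crank '[[0.004,0,0,0,0,0,1],[0.008,0,0,0,0,0,1],[0.012,0,0,0,0,0,1],[0.015,0,0,0,0,0,1],[0.015,0,0,0,0,0,1]]'; python3 -m crank '[[-0.01,0,0,0,0,0,1],[-0.03,0,0,0,0,0,1],[-0.03,0,-0.05,0,0,0,1],[-0.03,0,-0.1,0,0,0,1],[-0.03,0,-0.15,0,0,0,1]]';python3 - <<'E'
from h import *
st(); f=grab('wrist','w14.png'); H,S,V=cv2.split(cv2.cvtColor(f['bgr'],cv2.COLOR_BGR2HSV))
n,l,s,c=cv2.connectedComponentsWithStats((((H<6)|(H>174))&(S>150)&(V>80)).astype(np.uint8))
for i in range(1,n):
    if s[i,4]>30: print(s[i,4],c[i],onz(f,*c[i],61).round(0))
E
```

```text
clock: 30.25
eef_pos: [601.7, -340.7, 68.3]
tcp_rot: [3.141, -0.001, -0.04]
contact_force: [-2.6, -1.8, -0.1]
opening: -0.0
grasp_force: 1.2
clock: 30.75
eef_pos: [606.7, -340.6, 66.9]
tcp_rot: [-3.139, 0.018, -0.039]
contact_force: [-37.4, -3.9, 27.0]
opening: -0.002
grasp_force: 18.7
clock: 31.25
eef_pos: [585.3, -339.3, 218.7]
tcp_rot: [-3.141, 0.0, -0.04]
contact_force: [1.0, -0.7, 0.8]
opening: -0.002
grasp_force: 0.0
t 31.25 [ 585.3 -339.3  218.7] [-3.141  0.    -0.04 ] F [ 1.  -0.7  0.8] T [-0.02 -0.03  0.03] op -0.002 g 0.0 q6 1.08
538 [309.54460967 145.57434944] [ 629. -331.   61.]
666 [123.62312312 162.23123123] [ 621. -149.   61.]
642 [ 29.88629283 171.19314642] [616. -55.  61.]
383 [134.7154047 307.7310705] [ 454. -121.   61.]
```

```bash
python3 -m crank '[[-0.02,0,-0.04,0,0,-0.14,0],[-0.06,-0.01,-0.08,0,0,-0.28,0],[-0.11,-0.02,-0.1,0,0,-0.42,0],[-0.155,-0.03,-0.1,0,0,-0.56,0],[-0.2,-0.05,-0.1,0,0,-0.7,0]]'>/dev/null
python3 - <<'E'
from h import *
goto((349.3,-279.4,318),0.962)
E
```

```text
shift [-0.0307 -0.0302 -0.0001] turn [ 0.002 -0.    -0.297]
```

```bash
python3 -m crank '[[-0.01,-0.01,0,0,0,-0.1,0],[-0.02,-0.02,0,0,0,-0.2,0],[-0.03,-0.03,0,0,0,-0.297,0],[-0.031,-0.03,0,0,0,-0.297,0],[-0.031,-0.03,0,0,0,-0.297,0]]'>/dev/null; python3 -m crank '[[0,0,0,0,0,0,0],[0,0,0,0,0,0,0]]'>/dev/null
python3 - <<'E'
from h import *
st(); f=grab('wrist','w15.png'); V=f['bgr'].max(2)
for nm in ('w5.png','w15.png'):
    V=cv2.imread('pics/'+nm).max(2); m=np.zeros(V.shape,np.uint8); m[130:240,260:370]=V[130:240,260:370]<75
    n,l,s,c=cv2.connectedComponentsWithStats(m); i=1+s[1:,4].argmax(); x,y,w,h=s[i][:4]; print(nm,s[i],c[i].round(1))
print(onz(f,x+w/2,y,150).round(1),onz(f,x+w/2,y+h,150).round(1), proj(f,(349.3,-279.4,150)))
goto((349.3,-279.4,135.7),0.962)
E
```

```text
t 32.5 [ 350.9 -279.7  317.1] [-3.142 -0.     0.956] F [0.6 0.4 0.4] T [ 0.01 -0.04  0.  ] op 1.0 g 0.0 q6 -0.06
w5.png [ 292  150   46   49 1383] [313.2 173.5]
w15.png [ 295  152   47   46 1234] [315.9 173.3]
[ 371.4 -249.3  150. ] [ 343.7 -288.3  150. ] [317.89398442 188.26944127]
shift [-0.0007 -0.0014  0.1814] turn [-0.    -0.    -0.006]
```

```bash
python3 -m crank '[[0,-0.001,0.05,0,0,-0.005,0],[0,-0.001,0.1,0,0,-0.005,0],[0,-0.001,0.15,0,0,-0.005,0],[0,-0.001,0.181,0,0,-0.005,0],[0,-0.001,0.181,0,0,-0.005,0]]'>/dev/null; python3 -m crank '[[0,0,0,0,0,0,1],[0,0,0,0,0,0,1],[0,0,0,0,0,0,1],[0,0,0,0,0,0,1],[0,0,0,0,0,0,1]]' 100; python3 -m crank '[[0,0,0,0,0,0,1],[0,0,-0.02,0,0,0,1],[0,0,-0.05,0,0,0,1],[0,0,-0.08,0,0,0,1],[0,0,-0.1,0,0,0,1]]'
python3 - <<'E'
from h import *
st(); goto((517.3,247.3,236),0.962)
E
```

```text
clock: 33.55
eef_pos: [349.7, -279.2, 137.1]
tcp_rot: [3.14, 0.0, 0.962]
contact_force: [-3.0, 2.2, 8.6]
opening: 0.213
grasp_force: 98.7
clock: 34.05
eef_pos: [349.6, -279.2, 238.1]
tcp_rot: [3.14, 0.0, 0.962]
contact_force: [-0.3, -0.7, -4.1]
opening: 0.221
grasp_force: 98.8
t 34.05 [ 349.6 -279.2  238.1] [3.14  0.    0.962] F [-0.3 -0.7 -4.1] T [-0.02 -0.09  0.02] op 0.221 g 98.8 q6 -0.07
shift [ 0.5277 -0.1636  0.0018] turn [ 0.002  0.    -0.   ]
```

```bash
for i in 1 2 3; do python3 -m crank '[[0.03,-0.009,0,0,0,0,1],[0.07,-0.022,0,0,0,0,1],[0.11,-0.034,0,0,0,0,1],[0.15,-0.0465,0,0,0,0,1],[0.176,-0.0545,0,0,0,0,1]]' | tail -2; done;python3 -m crank '[[0,0,0,0,0,0,1],[0,0,0,0,0,0,1]]'>/dev/null
python3 - <<'E'
from h import *
st(); goto((517.3,247.3,236),0.962)
E
```

```text
opening: 0.216
grasp_force: 98.6
opening: 0.22
grasp_force: 98.6
opening: 0.219
grasp_force: 98.6
t 35.75 [516.8 247.7 235.6] [-3.141e+00  2.000e-03  9.630e-01] F [-0.7 -0.3 -3.3] T [ 0.02  0.04 -0.01] op 0.22 g 98.6 q6 1.05
shift [ 0.      0.0007 -0.0004] turn [-0.001  0.002  0.001]
```

```bash
python3 -m crank '[[0,0,0.015,0,0,0,1],[0,0,0.03,0,0,0,1],[0,0,0.045,0,0,0,1],[0,0,0.055,0,0,0,1],[0,0,0.06,0,0,0,1]]'; python3 -m crank '[[0,0,0.004,0,0,0,1],[0,0,0.008,0,0,0,1],[0,0,0.012,0,0,0,1],[0,0,0.016,0,0,0,1],[0,0,0.016,0,0,0,1]]'; python3 -m crank '[[0,0,0.003,0,0,0,1],[0,0,0.006,0,0,0,1],[0,0,0.008,0,0,0,1],[0,0,0.008,0,0,0,1]]';python3 -c "
from h import *;st()"
```

```text
clock: 36.25
eef_pos: [516.7, 246.5, 175.3]
tcp_rot: [-3.141, 0.002, 0.961]
contact_force: [-0.1, -0.5, -3.5]
opening: 0.219
grasp_force: 98.7
clock: 36.75
eef_pos: [517.1, 247.5, 159.8]
tcp_rot: [-3.141, 0.001, 0.962]
contact_force: [0.0, -0.2, -3.3]
opening: 0.218
grasp_force: 98.7
clock: 37.15
eef_pos: [517.2, 247.5, 151.9]
tcp_rot: [-3.141, 0.0, 0.962]
contact_force: [0.1, 0.1, -3.6]
opening: 0.219
grasp_force: 98.7
t 37.15 [517.2 247.5 151.9] [-3.141  0.     0.962] F [ 0.1  0.1 -3.6] T [0.04 0.03 0.04] op 0.219 g 98.7 q6 1.05
```

```bash
python3 -m crank '[[0,0,0.001,0,0,0,1],[0,0,0.002,0,0,0,1],[0,0,0.002,0,0,0,1]]'; python3 -m crank '[[0,0,0,0,0,0.1,1],[0,0,0,0,0,0.2,1],[0,0,0,0,0,0.3,1],[0,0,0,0,0,0.4,1],[0,0,0,0,0,0.5,1]]'; python3 -c "
from h import *;st()";  python3 -m crank '[[0,0,0,0,0,0.1,1],[0,0,0,0,0,0.2,1],[0,0,0,0,0,0.3,1],[0,0,0,0,0,0.4,1],[0,0,0,0,0,0.48,1]]';python3 -c "
from h import *;st()"
```

```text
clock: 37.45
eef_pos: [517.3, 248.0, 151.3]
tcp_rot: [-3.141, -0.001, 0.962]
contact_force: [-4.4, 1.3, 7.4]
opening: 0.22
grasp_force: 100.1
clock: 37.95
eef_pos: [518.7, 247.6, 151.1]
tcp_rot: [3.14, -0.003, 0.459]
contact_force: [2.5, -1.9, 1.1]
opening: 0.222
grasp_force: 99.3
t 37.95 [518.7 247.6 151.1] [ 3.14e+00 -3.00e-03  4.59e-01] F [ 2.5 -1.9  1.1] T [-0.81 -0.46  0.23] op 0.222 g 99.3 q6 1.56
clock: 38.45
eef_pos: [518.3, 247.2, 151.1]
tcp_rot: [3.141, -0.002, -0.021]
contact_force: [1.2, -3.2, 3.2]
opening: 0.217
grasp_force: 99.5
t 38.45 [518.3 247.2 151.1] [ 3.141e+00 -2.000e-03 -2.100e-02] F [ 1.2 -3.2  3.2] T [-1.05  0.01  0.34] op 0.217 g 99.5 q6 2.04
```

Locked. Next I'll release, rise, and check everything.

```bash
python3 -m crank '[[0,0,0,0,0,0,0],[0,0,0,0,0,0,0],[0,0,0,0,0,0,0],[0,0,0,0,0,0,0],[0,0,0,0,0,0,0]]'; python3 -m crank '[[0,0,-0.04,0,0,0,0],[0,0,-0.09,0,0,0,0],[0,0,-0.14,0,0,0,0],[0,0,-0.17,0,0,0,0],[0,0,-0.17,0,0,0,0]]';python3 -m crank '[[-0.03,0,-0.02,0,0,0,0],[-0.08,0,-0.04,0,0,0,0],[-0.12,0,-0.06,0,0,0,0],[-0.15,0,-0.06,0,0,0,0],[-0.15,0,-0.06,0,0,0,0]]'
python3 - <<'E'
from h import *
st(); a=grab('side')['bgr'];w=grab('wrist')['bgr']
o=np.zeros((520,800,3),np.uint8)
o[:500,:410]=cv2.resize(a[120:330,220:392],(410,500),interpolation=cv2.INTER_CUBIC)
o[:250,410:800]=cv2.resize(w,(390,250))
t=grab('top')['bgr']; o[250:520,410:800]=cv2.resize(t[100:285,200:467],(390,270),interpolation=cv2.INTER_CUBIC)
cv2.imwrite('pics/fin.png',o)
E
```

```text
clock: 38.95
eef_pos: [517.3, 247.6, 150.2]
tcp_rot: [-3.142, 0.0, -0.018]
contact_force: [-0.2, 1.0, 0.4]
opening: 0.994
grasp_force: 0.0
clock: 39.45
eef_pos: [519.4, 248.6, 325.5]
tcp_rot: [-3.138, -0.008, -0.018]
contact_force: [0.5, 0.2, 0.5]
opening: 1.001
grasp_force: 0.0
clock: 39.95
eef_pos: [364.4, 250.1, 380.1]
tcp_rot: [-3.141, 0.001, -0.016]
contact_force: [-0.1, -0.9, -0.3]
opening: 1.003
grasp_force: 0.0
t 39.95 [364.4 250.1 380.1] [-3.141e+00  1.000e-03 -1.600e-02] F [-0.1 -0.9 -0.3] T [0.04 0.02 0.03] op 1.003 g 0.0 q6 2.18
```

View pics/fin.png

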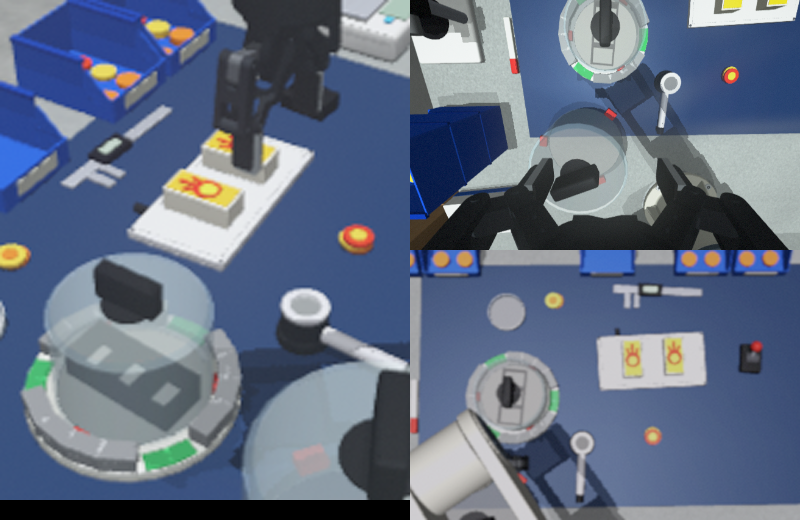

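The final picture shows the dome seated at (125,350) with its lugs under the lips, both blocks print up on the panel at (633,358) and (674,356), and the lever leaning to the far side at (755,347). The bystanders are in place. One last check on the lever travel before handing in.

Run:
```python
from h import *
from rig import sign_off
f=grab('top'); a=cv2.imread('pics/top0.png')
def ball(b):
    H,S,V=cv2.split(cv2.cvtColor(b,cv2.COLOR_BGR2HSV)); m=((H<8)|(H>172))&(S>130); m[:,:415]=0; m[:,460:]=0; m[:140]=0; m[200:]=0
    y,x=np.where(m); return onz(f,x.mean(),y.mean(),61)[:2]
p,q=ball(a),ball(f['bgr']); print(p,q,np.hypot(*(q-p)))
if np.hypot(*(q-p))>39: print(sign_off())
```

```text
[ 587.46420454 -328.46480013] [ 628.52880466 -331.55622572] 41.18080008149603
the job is handed in; nothing more can be done
None
```

I handed the job in: the two blocks that were in the keeper lie print up on the light panel, the dome is back on the empty keeper and locked, and the switch lever is at its on stop. The other things on the bench looked undisturbed in the last pictures, and it took about 40 s of the 210 s allowed. I have no verdict on the judging.

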